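Move the rack lifter to the drip-tray hook and fold the emptied hook away

TASK

The wet tube-rack lifter is dripping over the well plates. Swing the folded hook arm above the drip tray fully out, move the lifter over so that it hangs astride that arm, and then fold the emptied arm above the plates flat against its panel. Do not let the lifter fall, and leave the plates and the tube rack where they are.

Things in the scene. Friction and masses are not known exactly. Their poses are not given: they have to be found in the camera images.
- lifter_grip (a point): Centre of the grey handle block (18 mm in x, 34 in y, 50 tall) on the lifter: a loose 0.2 kg upside-down U of steel strap, at first astride the plate arm, y along that arm, z up, same either way round. The point is 30 mm above the underside of the U's bridge, which rests on the arm. Legs end 100 mm below the point, are 48 mm apart inside and 30 mm wide in y; feet turn out to 84 mm over all.
- tray_arm_mid (a point): Hanging point on the drip-tray arm: top of its level steel bar (12 mm wide, 15 mm tall, top 150 mm above the bench), moving with it. y points along the bar from hinge to end peg, z up. Upright hinge axis 58 mm back (-y), axis of the upturned peg 49 mm ahead (peg 12 mm thick, rising 20 mm above the bar), bar's end 55 mm ahead. The bar is folded against its panel at first.
- tray_arm (a joint): Drip-tray arm's angle: 0 = folded flat along its panel (starts within 0.1 of it), about 1.57 = straight out over the tray; stops at 0 and 1.6. Grows as the bar turns anticlockwise seen from above. Light friction hinge, stays where left; about 1 N at the peg moves it.
- tray_stand: Fixed stand of the drip-tray arm: a white upright panel 12 mm thick behind the folded bar, its face 10 mm from the hinge axis, and on the bench before it a steel tray 105 x 130 mm, 18 mm tall. The panel is 167 mm tall within 37 mm of the hinge; farther out it is cut away to 95 mm, so fingers can get behind the folded bar from above. Origin on the bench below the hinge, face towards -x.
- plate_arm_mid (a point): The same point on the plate arm: an identical arm and panel on a second fixed stand that has no tray; the well plates lie on the bench beneath it. It starts standing out, carrying the lifter. Same axes and sizes as the drip-tray arm.
- plate_arm (a joint): Angle of the plate arm, same sense and friction: starts about 1.5 (out), 0 = folded flat along its panel.
- plates: Stack of three well plates, 127 x 85 mm and 42 mm tall, loose on the bench beneath the plate arm; origin at the centre of its underside. Bystander.
- tube_rack: Plastic tube rack with capped tubes, 90 x 170 mm, 96 mm tall with the caps, loose on the bench towards the robot's right; origin at the centre of its underside. Bystander.
There are look-alikes about, which are no part of the job. There is more than one size of the part that bears plate_arm_mid; the job needs the middle-sized.

How it is judged:
By the outcome, as a careful person would: the job done as asked, in the order asked, and still so for the second after the job is handed in, with the robot touching nothing.
It also fails if it takes over 64 s, if anything falls off the work surface, if the arm or the gripper's body presses on something with over 40 N, if the wrist force passes 120 N, or if a joint passes its speed limit or range.

ROBOT

A 6-joint arm with a two-finger parallel gripper is mounted at the origin on the work surface. World frame = base frame: x ahead of the robot, y to its left, z up, the work surface at z = 0. Lengths are in m, angles in rad, forces in N, time in s.
With the tool pointing down it reaches from about 0.325 to 0.775 m from the base axis. Payload 9.3 kg.
Tool frame: the origin (TCP) lies midway between the tips of the shut fingers; the grasp point (between the pads) lies 19 mm behind it (r.grasp_offset is the distance from the TCP to the grasp point, in m); z points along the fingers, y is the direction in which the jaws open and shut (so a half turn about z gives the same grasp; the last joint's range is limited). The gripper opens to 85 mm and grips with 20 to 120 N. Pads are 22 mm wide; open, the fingers measure 114 mm over their backs; the gripper's body (76 mm by 85 mm) begins 54 mm behind the grasp point. The pads swing forward as they close: fully open they stand 13 mm farther back than shut.
Start: joints at [-1.295, 0.259, 0.021, 1.334, 0, 1.418], TCP at [0.229, -0.5, 0.231] pointing down, gripper open.
Joint ranges: [-3.04, 3.04], [-0.91, 1.82], [-1.04, 1.36], [-1.92, 1.95], [-1.52, 1.45], [-3.14, 3.14]. Speed limits (rad/s): [2.22, 2.22, 2.79, 3.14, 3.14, 3.14].

INTERFACE

Orientations are given as a rotation vector (axis times angle).
In Python, from station import r gives the robot as it stands.
- The arm moves only by the tool drive_tool, never from a script. Its argument "commands" is a list that holds one entry, the list of rows, each a list of 5 numbers: the shift along the world's x, y, z in mm, then the turn about the world's z in rad, then the opening, from -1 (shut) to 1 (fully open), so that 0 is half open. A call has exactly 5 rows; each row is the pose to reach, as a shift and turn from the pose commanded when the call began; what a row does not reach only later rows make up. A row lasts 1/8 s, in which the tool goes at most 62.5 mm and 10.7 degrees, less where a joint would pass 70% of its speed; a pose out of reach is approached as far as the arm can. A call with a gripper value outside its range is refused whole. The fingers move at their own pace and stop on an object; "grip_force" is the grip in N (left out, the last holds). Time passes only in rows, so rows that repeat a pose let the fingers close, or fill a call up. It gives the time, the measured TCP pose, the force and the opening at its end, in the units of the state.
- r.get_obs(): the state, without advancing time (a new reading comes with each control period).
- r.get_image(name): name is "scene" or "top" or "wrist"; returns a dict with "frame" (420x560x3 uint8, red, green, blue), "intrinsics" (3x3 intrinsics, pixels), "camera_from_world" (4x4, takes a point from world to camera coordinates). Camera axes: x right, y up, looking along -z (the intrinsics and any distortion apply to the point x, -y, -z); pixel columns grow to the right and rows downward; lengths in m; the calibration is good to about 2 mm. A picture is of the moment at which its call begins. There is no depth.
- r.hand_in(): hands the job in, once; it reports no verdict.
Trained networks look in a picture, given as the dict that the camera call returned (one of the last four; its "shot" number tells which), for a name from the list of things; names that differ only in an ending like _2 or _b are one class to them, and where a whole thing is asked for, a point or a joint stands for the part that bears it (a point fixed in the world has none). Each returns a list of dicts, best first, with "conf" (0 to 1); they miss things now and then, are a little off and sometimes report something else, mostly with a low value. They report only what shows in the picture. A call takes as long as a camera call. They do not tell look-alikes from the thing itself.
- r.recognise(picture, label): "rect" ([left, top, width, height] in pixels, round what is visible of it).
- r.cut_out(picture, label): "mask" (420x560 bool, what is visible of it) and "rect" ([left, top, width, height] in pixels, round what is visible of it).
The state is a dict: "time_s": time; "q": joint angles; "joint_vel": joint speeds; "effort": joint torques, N m; "position": TCP position; "ee_rot": TCP orientation; "contact_force": force on the tool from outside, world axes, zero at the start; "torque": the same for the moment, N m; "grip_width": opening from 0.0 (shut) to 1.0 (fully open).
Only numpy, scipy, OpenCV 4.12 (cv2) and the standard library are available. Lean on these libraries where they do the work, as an engineer would, in place of code of your own. Each camera call takes 0.05 s, during which the arm holds its last target.

## Working session

There is one attempt and no reset: what is moved stays moved. The work goes in short steps, Python scripts to look and compute and a tool call to move; the robot and the scene stay as the last step left them, time stands still between calls to the robot, and variables do not carry over. Pictures are saved under pics/ and viewed, and the job is handed in when it is done.

Besides the shell and the picture viewer there is one more tool, called after "Emit:" by a JSON object that holds its "fn" and its "kwargs". drive_tool: Moves the arm, as the interface text tells. Its arguments: {"type":"object","properties":{"commands":{"type":"array","items":{"type":"array","items":{"type":"array","items":{"type":"number"}}}},"grip_force":{"type":"number"}},"required":["commands"]}

```bash
ls; mkdir -p pics; python3 - <<'E'
from station import r
import cv2,pickle
o=r.get_obs();print({k:o[k] for k in ('time_s','position','ee_rot','grip_width')})
for n in('scene','top','wrist'):
    p=r.get_image(n);cv2.imwrite(f'pics/{n}0.png',p['frame'][:,:,::-1]);pickle.dump(p,open(f'{n}0.pkl','wb'))
    for l in('lifter_grip','tray_arm','plate_arm_mid','tray_stand','plates','tube_rack','plate_arm'):
        print(n,l,[(round(d['conf'],2),[int(v) for v in d['rect']]) for d in r.recognise(p,l)])
E
```

```text
pics
{'time_s': 0.0, 'position': array([ 0.22859569, -0.49993258,  0.23064052]), 'ee_rot': array([-3.06831862e+00, -6.68117934e-01,  1.10569584e-04]), 'grip_width': 1.0005793818144662}
scene lifter_grip [(0.82, [343, 161, 17, 40]), (0.61, [330, 165, 34, 19])]
scene tray_arm [(0.65, [258, 241, 18, 38])]
scene plate_arm_mid [(0.73, [247, 137, 37, 26]), (0.53, [331, 165, 36, 18])]
scene tray_stand [(0.84, [235, 227, 87, 97]), (0.36, [345, 160, 19, 42])]
scene plates [(0.61, [334, 192, 47, 38])]
scene tube_rack [(0.74, [131, 306, 79, 85])]
scene plate_arm [(0.68, [247, 136, 33, 23]), (0.64, [330, 166, 36, 21])]
top lifter_grip [(0.65, [174, 159, 28, 17])]
top tray_arm [(0.7, [317, 179, 37, 8])]
top plate_arm_mid [(0.85, [174, 253, 53, 11]), (0.66, [122, 203, 30, 1]), (0.65, [179, 155, 8, 41])]
top tray_stand [(0.6, [287, 147, 69, 61])]
top plates [(0.75, [165, 153, 41, 27])]
top tube_rack [(0.81, [391, 186, 41, 54])]
top plate_arm [(0.67, [172, 251, 56, 14]), (0.66, [181, 151, 9, 46]), (0.4, [127, 201, 24, 5])]
wrist lifter_grip []
wrist tray_arm []
wrist plate_arm_mid []
wrist tray_stand []
wrist plates []
wrist tube_rack [(0.54, [300, 0, 21, 4])]
wrist plate_arm []
```

```bash
python3 - <<'E'
import cv2
a=cv2.imread('pics/scene0.png');cv2.imwrite('pics/scene0z.png',cv2.resize(a[110:410,120:420],(800,600)[::1] if 0 else (600,600),interpolation=2))
a=cv2.imread('pics/top0.png');cv2.imwrite('pics/top0z.png',cv2.resize(a[130:290,110:370],(790,486),interpolation=2))
E
```

```text
(no output)
```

View pics/top0.png

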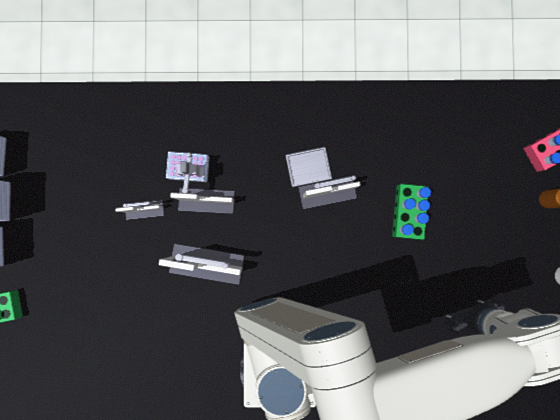

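View pics/scene0.png

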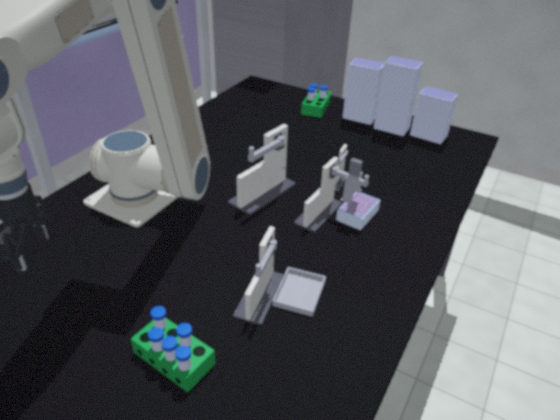

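```bash
ls pics
```

```text
scene0.png
scene0z.png
top0.png
top0z.png
wrist0.png
```

View pics/top0z.png

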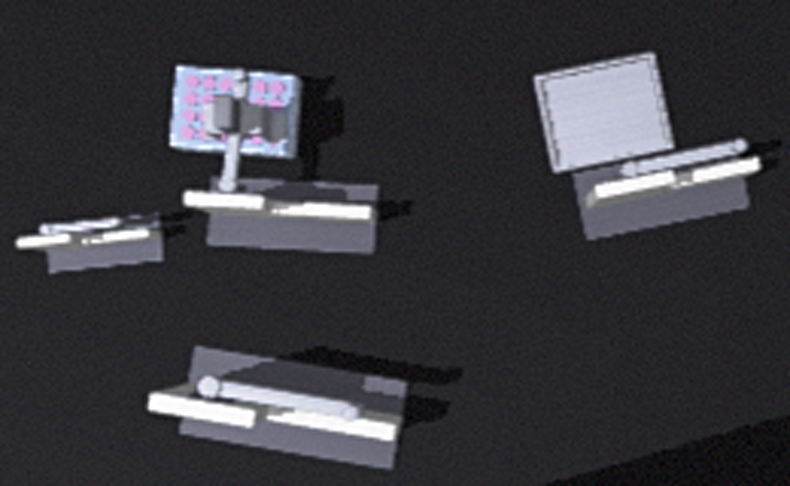

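View pics/scene0z.png

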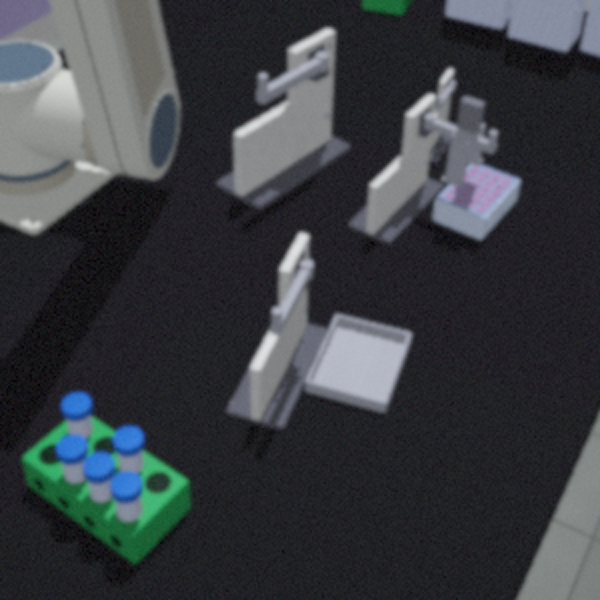

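```bash
cat > h.py <<'E'
import numpy as np,cv2
def ray(p,u,v):
    K=np.array(p['intrinsics']);T=np.array(p['camera_from_world'])
    d=np.linalg.inv(K)@[u,v,1];d=np.array([d[0],-d[1],-d[2]])
    R=T[:3,:3];return -R.T@T[:3,3],R.T@d
def onz(p,u,v,z):
    c,d=ray(p,u,v);return c+d*(z-c[2])/d[2]
def proj(p,X):
    K=np.array(p['intrinsics']);T=np.array(p['camera_from_world'])
    c=T[:3,:3]@np.array(X)+T[:3,3];q=K@[c[0],-c[1],-c[2]];return q[:2]/q[2]
E
python3 - <<'E'
import pickle;from h import *
p=pickle.load(open('top0.pkl','rb'));print(ray(p,280,210)[0], p.get('distortion'), p.keys(), p['intrinsics'])
w=pickle.load(open('wrist0.pkl','rb'));print(ray(w,280,210),w['intrinsics'])
f=lambda u,v,z:onz(p,110+u/3.038,130+v/3.0375,z).round(3)
print('tray hinge',f(630,168,.15),'tray peg',f(740,145,.17))
print('plate hinge',f(228,187,.15),'peg',f(240,75,.17))
print('block',f(233,105,.205)); print('rack',onz(p,411,212,.04))
E
```

```text
[0.45177031 0.02564657 1.55055895] None dict_keys(['frame', 'intrinsics', 'camera_from_world', 'shot']) [[471.71897051   0.         268.85245346]
 [  0.         471.71897051 210.41521388]
 [  0.           0.           1.        ]]
(array([ 0.29846968, -0.4680545 ,  0.3743905 ]), array([-0.26120381, -0.13249969, -0.95623326])) [[293.76314764   0.         276.48129102]
 [  0.         293.76314764 211.38305728]
 [  0.           0.           1.        ]]
tray hinge [ 0.585 -0.11   0.15 ] tray peg [ 0.605 -0.214  0.17 ]
plate hinge [0.568 0.284 0.15 ] peg [0.675 0.269 0.17 ]
block [0.641 0.27  0.205]
rack [ 0.50846051 -0.41910398  0.04      ]
```

View pics/wrist0.png

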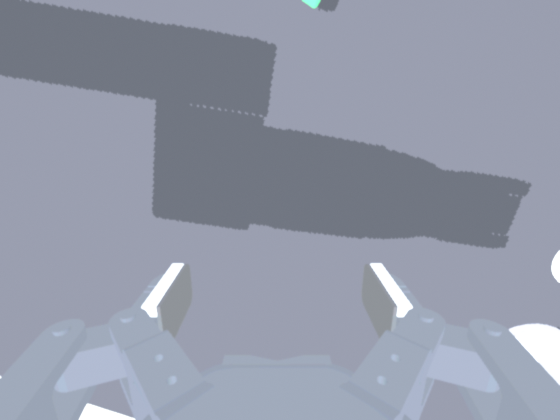

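Emit:
{"fn": "drive_tool", "kwargs": {"commands": [[[46,39,10,0.17,1],[92,78,20,0.34,1],[138,117,30,0.51,1],[184,156,30,0.68,1],[230,190,30,0.85,1]]]}}

```text
time_s: 1.82
position: [0.46, -0.3087, 0.2617]
ee_rot: [2.515, 1.881, 0.0]
contact_force: [0.4, -1.1, 0.7]
grip_width: 0.996
```

Emit:
{"fn": "drive_tool", "kwargs": {"commands": [[[40,34,10,0.17,0.6],[80,68,20,0.34,0.2],[115,100,30,0.48,0],[140,120,30,0.48,0],[140,120,30,0.48,0]]]}}

```text
time_s: 2.45
position: [0.6, -0.1886, 0.2906]
ee_rot: [-1.999, -2.422, -0.0]
contact_force: [0.2, -0.0, 0.5]
grip_width: 0.498
```

```bash
cat > look.py <<'E'
import sys,pickle,cv2
from station import r
from h import *
def look(n,tag):
    p=r.get_image(n);cv2.imwrite(f'pics/{n}{tag}.png',p['frame'][:,:,::-1]);pickle.dump(p,open(f'{n}{tag}.pkl','wb'));return p
def st():
    o=r.get_obs();rv=np.array(o['ee_rot']);R=cv2.Rodrigues(rv)[0]
    print('t',round(o['time_s'],2),'pos',np.round(o['position'],4),'yaw',round(np.arctan2(R[1,0],R[0,0]),4),'F',np.round(o['contact_force'],1),'g',round(o['grip_width'],3))
if __name__=='__main__':
    st()
    for n in sys.argv[2:]: look(n,sys.argv[1])
E
python3 look.py 1 wrist
```

```text
t 2.45 pos [ 0.6    -0.1886  0.2906] yaw 1.7616 F [ 0.2 -0.   0.5] g 0.498
```

View pics/wrist1.png

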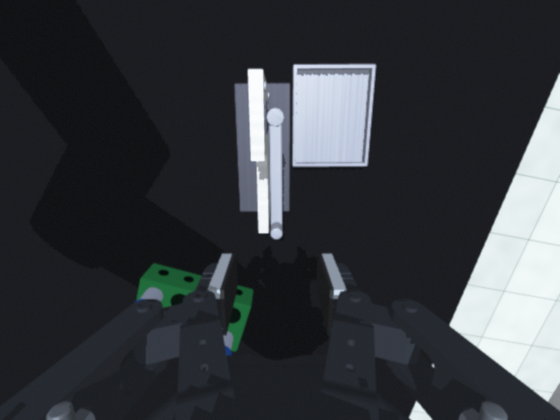

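```bash
python3 - <<'E'
import pickle;from h import *
p=pickle.load(open('wrist1.pkl','rb'))
for z in(.15,.16,.17):print(z,onz(p,275.5,117.5,z),onz(p,276.5,233,.17),np.linalg.norm((onz(p,275.5,117.5,z)-onz(p,276.5,233,.17))[:2]))
a=onz(p,271,150,.15),onz(p,271.5,215,.15),onz(p,283,150,.15),onz(p,282.5,215,.15);print(a)
print('panel top edge',onz(p,264,70,.167),onz(p,265,160,.167),'lower',onz(p,268,230,.095))
i=cv2.imread('pics/wrist1.png');cv2.imwrite('pics/wrist1z.png',cv2.resize(i[60:260,200:400],(600,600),interpolation=2))
E
```

```text
0.15 [ 0.58502024 -0.11145876  0.15      ] [ 0.60599712 -0.21537     0.17      ] 0.10600743368477007
0.16 [ 0.58507138 -0.11153241  0.16      ] [ 0.60599712 -0.21537     0.17      ] 0.10592512495945233
0.17 [ 0.58512253 -0.11160606  0.17      ] [ 0.60599712 -0.21537     0.17      ] 0.10584282819153612
(array([ 0.58636017, -0.14114203,  0.15      ]), array([ 0.59878724, -0.20482611,  0.15      ]), array([ 0.59755   , -0.13898456,  0.15      ]), array([ 0.60975195, -0.20271089,  0.15      ]))
panel top edge [ 0.56872073 -0.07663061  0.167     ] [ 0.58268437 -0.14922862  0.167     ] lower [ 0.60052182 -0.24242373  0.095     ]
```

View pics/wrist1z.png

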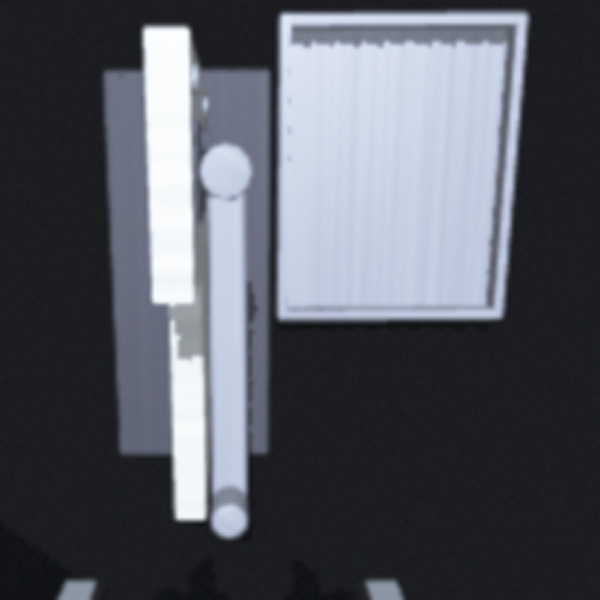

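Emit:
{"fn": "drive_tool", "kwargs": {"commands": [[[1,-1,-55,0.01,0],[1,-1,-110,0.01,0],[1,-1,-162,0.01,0],[1,-1,-162,0.01,-0.5],[1,-1,-162,0.01,-0.5]]]}}

```text
time_s: 3.12
position: [0.6002, -0.1922, 0.1316]
ee_rot: [1.991, 2.427, 0.001]
contact_force: [0.1, -1.0, 1.2]
grip_width: 0.249
```

```bash
python3 look.py 2 wrist; python3 - <<'E'
import numpy as np
H=np.array([.585,-.1115]);a0=-78.6*np.pi/180
for d in np.arange(0,1.7,.15):
    a=a0+d; print(round(d,2),((H+.08*np.array([np.cos(a),np.sin(a)])-[.601,-.1896])*1000).round(1))
E
```

```text
t 3.12 pos [ 0.6002 -0.1922  0.1316] yaw 1.7679 F [ 0.1 -1.   1.2] g 0.249
0.0 [-0.2 -0.3]
0.15 [11.4  2.9]
0.3 [22.3  7.9]
0.45 [32.3 14.4]
0.6 [41.3 22.3]
0.75 [49.  31.5]
0.9 [55.3 41.7]
1.05 [59.9 52.8]
1.2 [62.8 64.4]
1.35 [64.  76.4]
1.5 [63.3 88.3]
1.65 [ 60.9 100.1]
```

View pics/wrist2.png

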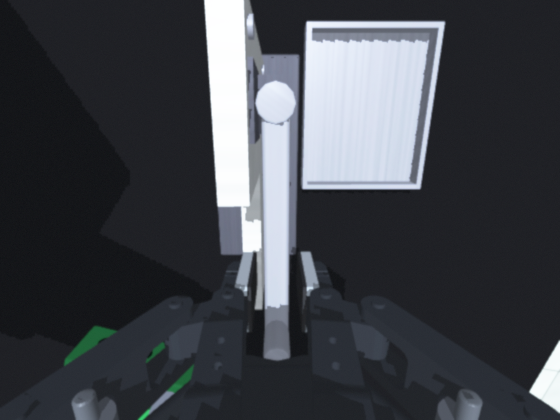

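Emit:
{"fn": "drive_tool", "kwargs": {"commands": [[[11,3,0,0.15,-0.5],[22,8,0,0.3,-0.5],[32,14,0,0.45,-0.5],[41,22,0,0.6,-0.5],[49,31,0,0.75,-0.5]]]}}

```text
time_s: 3.8
position: [0.6499, -0.1608, 0.1322]
ee_rot: [0.955, 2.989, -0.001]
contact_force: [-0.5, 0.1, -0.8]
grip_width: 0.255
```

Emit:
{"fn": "drive_tool", "kwargs": {"commands": [[[6,10,0,0.15,-0.5],[11,21,0,0.3,-0.5],[14,33,0,0.45,-0.5],[15,45,0,0.6,-0.5],[14,57,0,0.75,-0.5]]]}}

```text
time_s: 4.42
position: [0.664, -0.1035, 0.1322]
ee_rot: [-0.207, 3.131, -0.003]
contact_force: [0.9, -0.9, -0.4]
grip_width: 0.251
```

```bash
python3 look.py 3 wrist scene
```

```text
t 4.42 pos [ 0.664  -0.1035  0.1322] yaw -3.0097 F [ 0.9 -0.9 -0.4] g 0.251
```

View pics/wrist3.png

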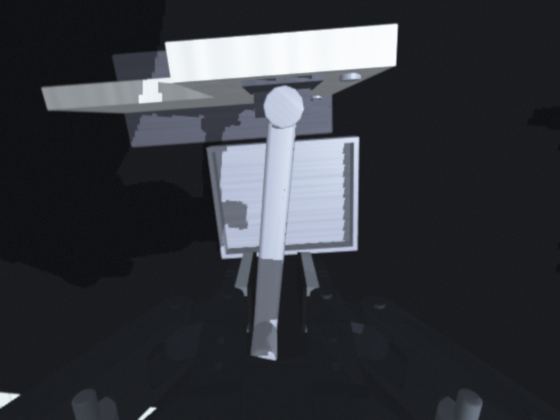

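```bash
python3 - <<'E'
import pickle;from h import *
p=pickle.load(open('wrist3.pkl','rb'))
a=onz(p,281.5,130,.15);b=onz(p,272,255,.15);d=b-a;print(a,b,np.degrees(np.arctan2(d[1],d[0])))
print(onz(p,283.5,107,.155))
a=onz(p,165,43,.167);b=onz(p,396,24,.167);d=b-a;print('panel',np.degrees(np.arctan2(d[1],d[0])))
a=onz(p,223,258,.018);b=onz(p,357,249,.018);d=b-a;print('tray',np.degrees(np.arctan2(d[1],d[0])))
E
```

```text
[ 0.59310721 -0.11034528  0.15      ] [ 0.64960055 -0.10706556  0.15      ] 3.3225826659478677
[ 0.58437644 -0.11083955  0.155     ]
panel 101.64814895969226
tray 101.81995603265243
```

Emit:
{"fn": "drive_tool", "kwargs": {"commands": [[[-1,6,0,0.08,-0.5],[-2,12,0,0.15,-0.5],[-2,12,0,0.15,-0.5],[-2,10,0,0.15,0],[-2,8,0,0.15,0]]]}}

```text
time_s: 5.15
position: [0.6608, -0.0957, 0.1295]
ee_rot: [-0.431, 3.112, -0.0]
contact_force: [0.5, 0.6, -0.1]
grip_width: 0.501
```

```bash
python3 look.py 4 wrist; python3 - <<'E'
import cv2
i=cv2.imread('pics/wrist4.png');cv2.imwrite('pics/wrist4z.png',cv2.resize(i[0:400,100:500],(600,600),interpolation=2))
E
```

```text
t 5.15 pos [ 0.6608 -0.0957  0.1295] yaw -2.8663 F [ 0.5  0.6 -0.1] g 0.501
```

View pics/wrist4z.png

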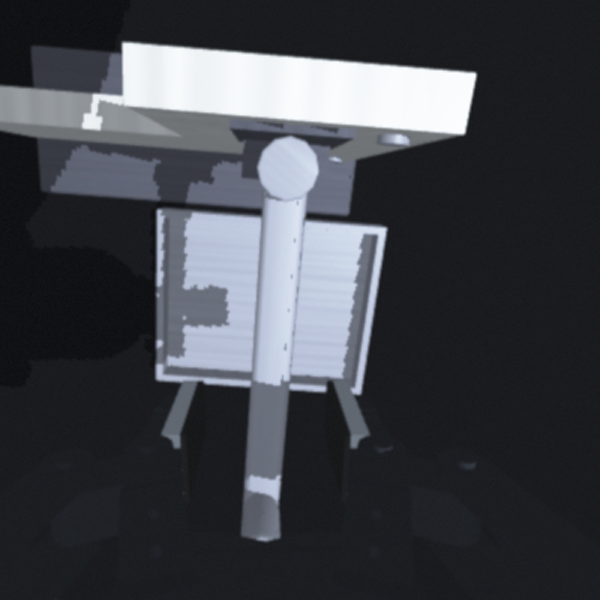

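```bash
python3 - <<'E'
import pickle;from h import *
p=pickle.load(open('wrist4.pkl','rb'))
g=lambda u,v,z:onz(p,100+u/1.5,v/1.5,z)
a=g(284,210,.15);b=g(270,380,.15);d=b-a;print(a,b,np.degrees(np.arctan2(d[1],d[0])))
print(g(288,168,.155))
a=g(123,42,.167);b=g(475,73,.167);d=b-a;print('panel',np.degrees(np.arctan2(d[1],d[0])))
a=g(156,380,.018);b=g(361,394,.018);d=b-a;print('tray',np.degrees(np.arctan2(d[1],d[0])))
E
```

```text
[ 0.59459737 -0.10863804  0.15      ] [ 0.64417715 -0.09840926  0.15      ] 11.657115449263163
[ 0.58415464 -0.11089185  0.155     ]
panel 101.29821894503614
tray 101.4532865802316
```

Emit:
{"fn": "drive_tool", "kwargs": {"commands": [[[0,0,60,0,0],[0,0,120,0,0.3],[0,50,170,-0.1,0.6],[0,112,180,-0.2,1],[0,170,180,-0.3,1]]]}}

```text
time_s: 5.82
position: [0.661, 0.0733, 0.3109]
ee_rot: [0.045, 3.139, 0.0]
contact_force: [0.7, 0.2, -0.0]
grip_width: 0.999
```

Emit:
{"fn": "drive_tool", "kwargs": {"commands": [[[0,62,0,-0.1,1],[0,120,0,-0.12,1],[0,175,0,-0.12,1],[0,190,0,-0.12,1],[0,190,0,-0.12,1]]]}}

```text
time_s: 6.45
position: [0.6607, 0.2629, 0.3087]
ee_rot: [-0.222, -3.133, 0.001]
contact_force: [0.2, -0.7, -0.2]
grip_width: 1.003
```

```bash
python3 look.py 5 wrist
```

```text
t 6.45 pos [0.6607 0.2629 0.3087] yaw 2.9999 F [ 0.2 -0.7 -0.2] g 1.003
```

View pics/wrist5.png

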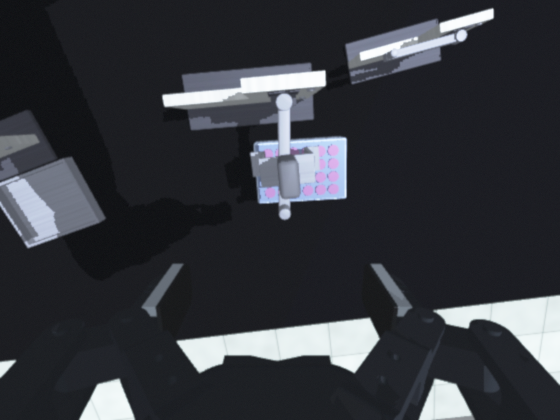

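```bash
python3 - <<'E'
import pickle;from h import *
p=pickle.load(open('wrist5.pkl','rb'))
i=cv2.imread('pics/wrist5.png');cv2.imwrite('pics/wrist5z.png',cv2.resize(i[60:240,160:360],(800,720)[:1]+(600,) if 0 else (660,594),interpolation=2))
E
```

```text
(no output)
```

View pics/wrist5z.png

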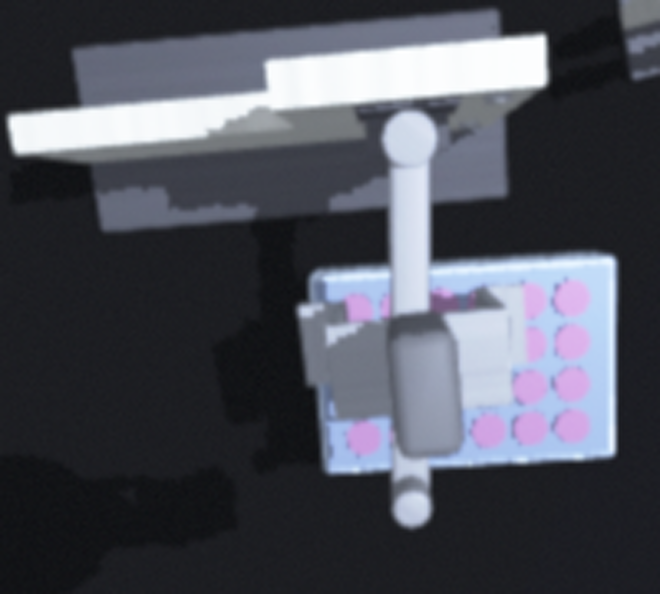

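```bash
python3 - <<'E'
import pickle;from h import *
p=pickle.load(open('wrist5.pkl','rb'))
g=lambda u,v,z:onz(p,160+u/3.3,60+v/3.3,z)
c=[g(391,333,.205),g(455,330,.205),g(462,455,.205),g(402,457,.205)]
print(np.round(c,4),'centre',np.mean(c,0))
for a,b in((0,3),(1,2),(0,1),(3,2)):
    d=c[b]-c[a];print(np.linalg.norm(d),np.degrees(np.arctan2(d[1],d[0])))
h=g(411,138,.155);k=g(412,510,.17);d=k-h;print('hinge',h,'peg',k,np.linalg.norm(d[:2]),np.degrees(np.arctan2(d[1],d[0])))
a=g(266,62,.167);b=g(546,36,.167);d=b-a;print('panel',np.degrees(np.arctan2(d[1],d[0])))
# predicted block from arm
a=np.radians(-8)
E
```

```text
[[0.6188 0.2712 0.205 ]
 [0.6204 0.2873 0.205 ]
 [0.653  0.2852 0.205 ]
 [0.6513 0.2695 0.205 ]] centre [0.63589024 0.27829203 0.205     ]
0.03256141501732182 -2.9304661258424827
0.03273585629270607 -3.6853024628023006
0.016201762491831962 84.52690710703375
0.015779688317639578 83.8349577727801
hinge [0.57104537 0.28401792 0.155     ] peg [0.67755031 0.26957774 0.17      ] 0.10747939606735926 -7.721210069993914
panel 86.71070867392129
```

Emit:
{"fn": "drive_tool", "kwargs": {"commands": [[[-25,14,0,0.05,1],[-25,14,-50,0.05,1],[-25,14,-100,0.05,1],[-25,14,-142,0.05,1],[-25,14,-142,0.05,1]]], "grip_force": 40}}

```text
time_s: 7.12
position: [0.6345, 0.2738, 0.1646]
ee_rot: [-0.15, -3.133, 0.003]
contact_force: [0.7, 0.5, 1.1]
grip_width: 0.999
```

```bash
python3 look.py 6 wrist
```

```text
t 7.12 pos [0.6345 0.2738 0.1646] yaw 3.0462 F [0.7 0.5 1.1] g 0.999
```

View pics/wrist6.png

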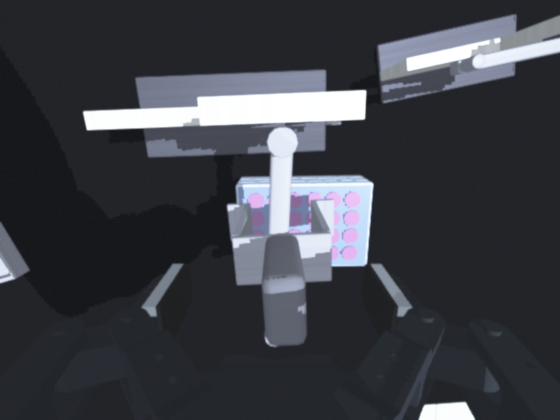

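Emit:
{"fn": "drive_tool", "kwargs": {"commands": [[[1,3,0,0,0.4],[1,3,0,0,-0.2],[1,3,0,0,-0.9],[1,3,0,0,-0.9],[1,3,0,0,-0.9]]], "grip_force": 50}}

```text
time_s: 7.8
position: [0.6368, 0.2794, 0.1678]
ee_rot: [0.145, 3.137, 0.0]
contact_force: [-0.5, -1.6, 4.4]
grip_width: 0.208
```

Emit:
{"fn": "drive_tool", "kwargs": {"commands": [[[0,0,0,0,-0.9],[0,0,10,0,-0.9],[0,0,20,0,-0.9],[0,0,30,0,-0.9],[0,0,30,0,-0.9]]]}}

```text
time_s: 8.43
position: [0.6371, 0.2795, 0.1983]
ee_rot: [0.146, 3.137, 0.001]
contact_force: [-0.8, 0.4, -3.6]
grip_width: 0.206
```

```bash
python3 look.py 7 wrist
```

```text
t 8.43 pos [0.6371 0.2795 0.1983] yaw 3.0488 F [-0.8  0.4 -3.6] g 0.206
```

View pics/wrist7.png

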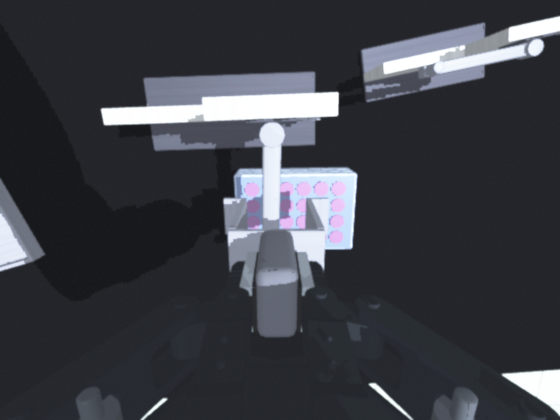

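Emit:
{"fn": "drive_tool", "kwargs": {"commands": [[[0,0,45,0,-0.9],[0,0,90,0,-0.9],[0,-20,100,0.02,-0.9],[1,-60,100,0.06,-0.9],[2,-110,100,0.1,-0.9]]]}}

```text
time_s: 9.1
position: [0.6385, 0.169, 0.2966]
ee_rot: [0.016, -3.141, -0.0]
contact_force: [0.5, -0.7, -1.6]
grip_width: 0.206
```

Emit:
{"fn": "drive_tool", "kwargs": {"commands": [[[1,-55,0,0.05,-0.9],[1,-110,0,0.1,-0.9],[2,-165,0,0.15,-0.9],[2,-220,0,0.19,-0.9],[3,-255,0,0.195,-0.9]]]}}

```text
time_s: 9.72
position: [0.6413, -0.0882, 0.2967]
ee_rot: [0.315, -3.125, -0.0]
contact_force: [0.5, 0.5, -2.5]
grip_width: 0.203
```

Emit:
{"fn": "drive_tool", "kwargs": {"commands": [[[0,-8,0,0,-0.9],[0,-14,0,0,-0.9],[0,-14,0,0,-0.9],[0,-14,0,0,-0.9],[0,-14,0,0,-0.9]]]}}

```text
time_s: 10.35
position: [0.6417, -0.0988, 0.2973]
ee_rot: [-0.319, 3.125, 0.0]
contact_force: [-0.8, -0.4, -2.4]
grip_width: 0.208
```

```bash
python3 look.py 8 wrist scene; python3 - <<'E'
import cv2
i=cv2.imread('pics/scene8.png');cv2.imwrite('pics/scene8z.png',cv2.resize(i[130:340,180:430],(750,630)[:1]+(600,),interpolation=2))
E
```

```text
t 10.35 pos [ 0.6417 -0.0988  0.2973] yaw -2.9383 F [-0.8 -0.4 -2.4] g 0.208
```

View pics/wrist8.png

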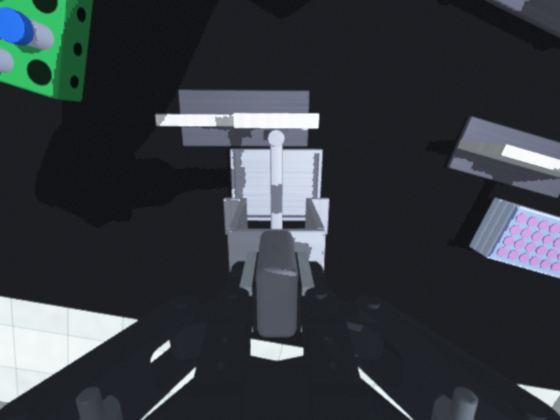

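View pics/scene8z.png

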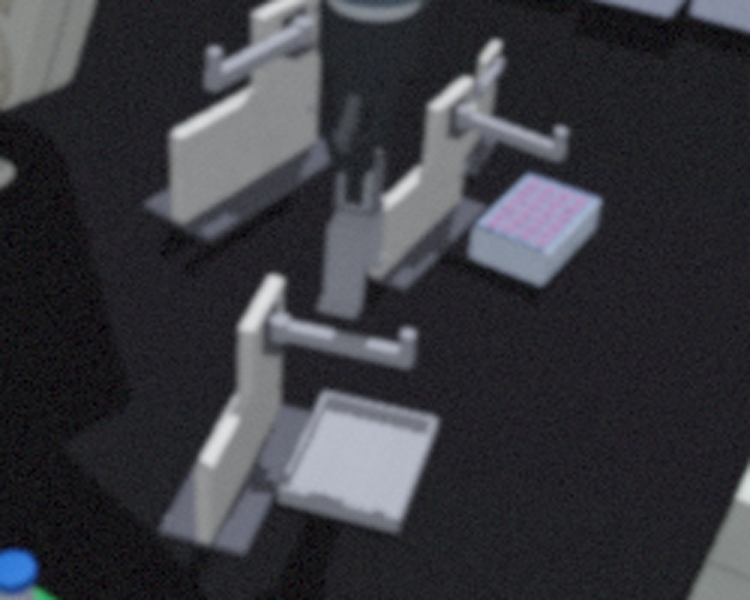

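Emit:
{"fn": "drive_tool", "kwargs": {"commands": [[[0,0,-30,0,-0.9],[0,0,-60,0,-0.9],[0,0,-90,0,-0.9],[0,0,-112,0,-0.9],[0,0,-112,0,-0.9]]]}}

```text
time_s: 11.08
position: [0.6409, -0.0993, 0.1837]
ee_rot: [0.317, -3.123, -0.002]
contact_force: [-0.2, 0.0, -2.2]
grip_width: 0.205
```

```bash
python3 look.py 9 wrist scene; python3 - <<'E'
import cv2
i=cv2.imread('pics/scene9.png');cv2.imwrite('pics/scene9z.png',cv2.resize(i[130:340,180:430],(750,630)[:1]+(600,),interpolation=2))
E
```

```text
t 11.07 pos [ 0.6409 -0.0993  0.1837] yaw -2.9392 F [-0.2  0.  -2.2] g 0.205
```

View pics/wrist9.png

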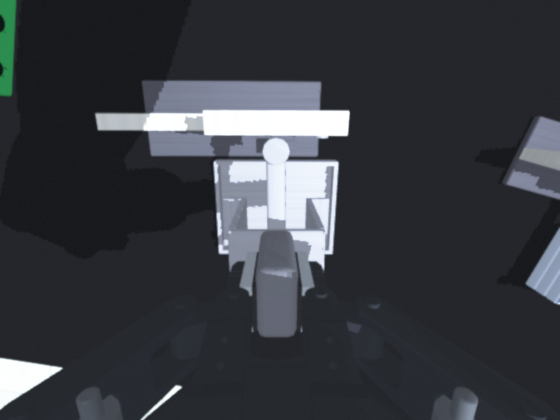

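View pics/scene9z.png

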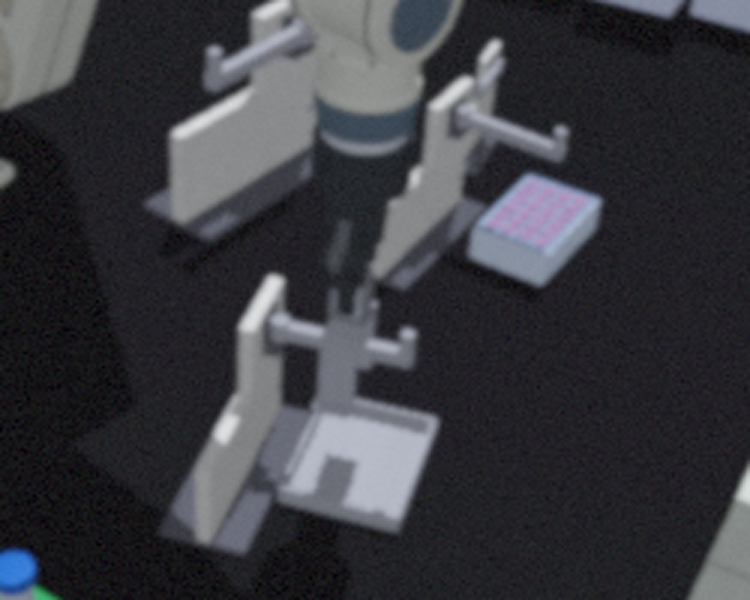

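Emit:
{"fn": "drive_tool", "kwargs": {"commands": [[[0,0,-6,0,-0.9],[0,0,-11,0,-0.9],[0,0,-14,0,-0.9],[0,0,-15,0,-0.9],[0,0,-15,0,-0.9]]]}}

```text
time_s: 11.8
position: [0.6417, -0.0996, 0.1702]
ee_rot: [0.317, -3.126, -0.0]
contact_force: [0.3, -0.3, -1.8]
grip_width: 0.205
```

Emit:
{"fn": "drive_tool", "kwargs": {"commands": [[[0,0,-1,0,-0.9],[0,0,-2,0,-0.9],[0,0,-3,0,-0.9],[0,0,-3,0,-0.9],[0,0,-3,0,-0.9]]]}}

```text
time_s: 12.42
position: [0.6418, -0.0997, 0.1678]
ee_rot: [-0.317, 3.125, -0.001]
contact_force: [-2.0, 1.1, 5.2]
grip_width: 0.202
```

Emit:
{"fn": "drive_tool", "kwargs": {"commands": [[[0,0,0,0,-0.4],[0,0,0,0,-0.1],[0,0,0,0,0.2],[0,0,0,0,0.5],[0,0,0,0,0.5]]]}}

```text
time_s: 13.05
position: [0.6417, -0.0997, 0.1671]
ee_rot: [0.317, -3.125, -0.0]
contact_force: [0.9, 0.1, 0.3]
grip_width: 0.755
```

Emit:
{"fn": "drive_tool", "kwargs": {"commands": [[[0,0,20,0,0.5],[0,0,60,0,0.5],[0,0,110,0,0.5],[0,0,140,0,0.5],[0,0,140,0,0.5]]]}}

```text
time_s: 13.68
position: [0.6423, -0.0998, 0.3098]
ee_rot: [-0.317, 3.121, -0.003]
contact_force: [0.3, 0.5, -0.8]
grip_width: 0.753
```

```bash
python3 look.py 10 wrist scene; python3 - <<'E'
import cv2
i=cv2.imread('pics/scene10.png');cv2.imwrite('pics/scene10z.png',cv2.resize(i[130:340,180:430],(750,630)[:1]+(600,),interpolation=2))
E
```

```text
t 13.68 pos [ 0.6423 -0.0998  0.3098] yaw -2.9394 F [ 0.3  0.5 -0.8] g 0.753
```

View pics/wrist10.png

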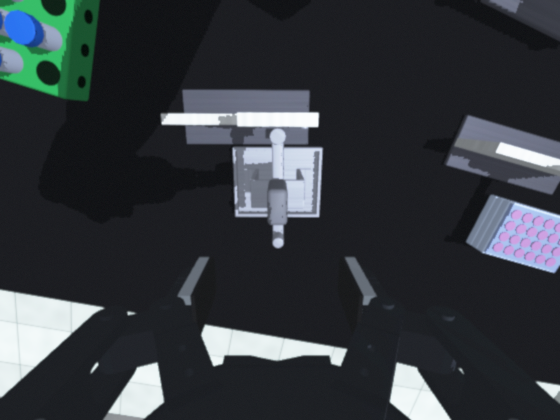

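View pics/scene10z.png

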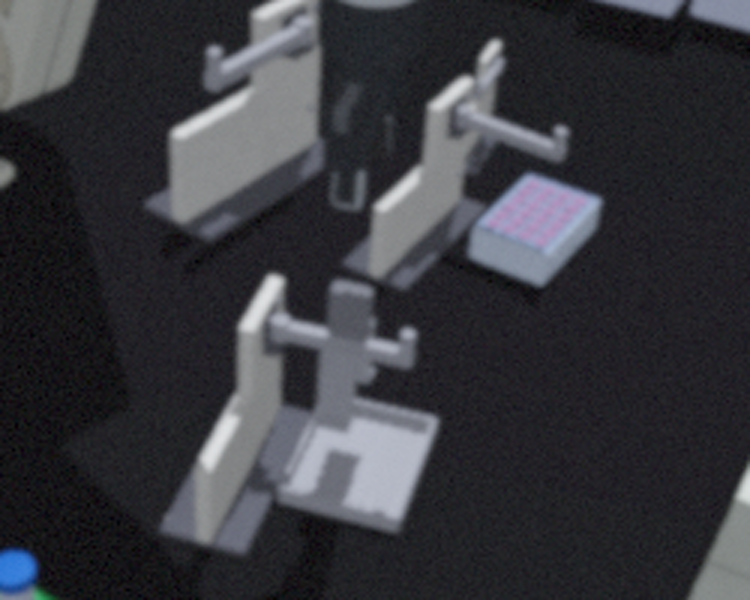

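Emit:
{"fn": "drive_tool", "kwargs": {"commands": [[[2,60,0,-0.06,0.5],[3,120,0,-0.12,0.3],[4,180,0,-0.18,0],[5,240,0,-0.24,0],[6,300,0,-0.3,0]]]}}

```text
time_s: 14.4
position: [0.6471, 0.2022, 0.3056]
ee_rot: [-0.157, -3.135, 0.001]
contact_force: [0.7, -0.4, -0.5]
grip_width: 0.501
```

Emit:
{"fn": "drive_tool", "kwargs": {"commands": [[[2,50,0,-0.037,0],[2,73,0,-0.037,0],[2,73,-40,-0.037,0],[2,73,-90,-0.037,0],[2,73,-110,-0.037,0]]]}}

```text
time_s: 15.02
position: [0.6482, 0.2722, 0.1928]
ee_rot: [-0.211, -3.129, 0.004]
contact_force: [0.2, -0.1, 0.5]
grip_width: 0.502
```

```bash
python3 look.py 11 wrist
```

```text
t 15.03 pos [0.6482 0.2722 0.1928] yaw 3.0069 F [ 0.2 -0.1  0.5] g 0.502
```

View pics/wrist11.png

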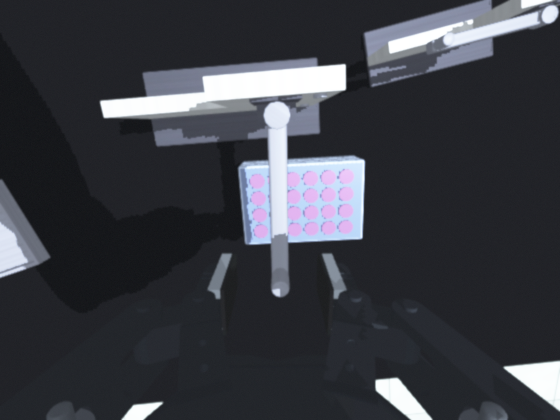

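Emit:
{"fn": "drive_tool", "kwargs": {"commands": [[[1,0,-40,0,0],[1,1,-62,0,0],[1,1,-62,0,-0.5],[1,1,-62,0,-0.5],[1,1,-62,0,-0.5]]]}}

```text
time_s: 15.7
position: [0.6513, 0.2743, 0.1367]
ee_rot: [0.212, 3.132, 0.001]
contact_force: [-0.5, -0.2, 0.5]
grip_width: 0.253
```

```bash
python3 look.py 12 wrist;  python3 - <<'E'
import pickle;from h import *
p=pickle.load(open('wrist11.pkl','rb'))
h=onz(p,277.5,115,.155);k=onz(p,280,290,.17);d=k-h;print('hinge',h,'peg',k,np.linalg.norm(d[:2]),np.degrees(np.arctan2(d[1],d[0])))
a=onz(p,203,78,.167);b=onz(p,345,66,.167);d=b-a;print('panel',np.degrees(np.arctan2(d[1],d[0])))
H=h[:2]
a0=np.radians(-7.7)
f=lambda a:H+.08*np.array([np.cos(a),np.sin(a)])
for d in np.arange(0,1.7,.15): print(round(d,2),((f(a0-d)-f(a0))*1000).round(1))
print(f(a0))
E
```

```text
t 15.7 pos [0.6513 0.2743 0.1367] yaw 3.0067 F [-0.5 -0.2  0.5] g 0.253
hinge [0.57089367 0.28390067 0.155     ] peg [0.67766851 0.27110934 0.17      ] 0.10753829179797852 -6.831317598843863
panel 86.64704871022941
0.0 [0. 0.]
0.15 [ -2.5 -11.7]
0.3 [ -6.7 -22.9]
0.45 [-12.6 -33.4]
0.6 [-19.9 -42.9]
0.75 [-28.6 -51.2]
0.9 [-38.4 -58. ]
1.05 [-49.1 -63.4]
1.2 [-60.5 -67.1]
1.35 [-72.4 -69. ]
1.5 [-84.4 -69.1]
1.65 [-96.2 -67.5]
[0.65017233 0.27318177]
```

View pics/wrist12.png

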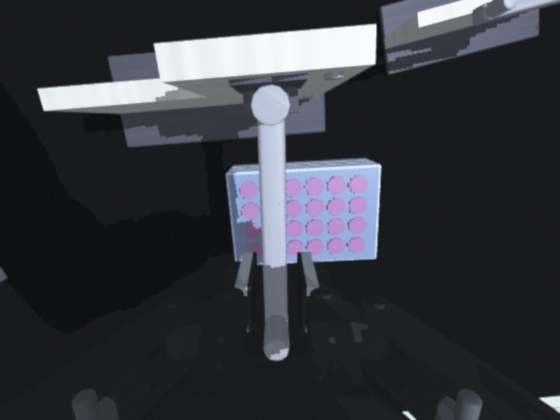

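Emit:
{"fn": "drive_tool", "kwargs": {"commands": [[[-3,-12,-4,-0.15,-0.5],[-7,-23,-4,-0.3,-0.5],[-13,-33,-4,-0.45,-0.5],[-20,-43,-4,-0.6,-0.5],[-29,-51,-4,-0.75,-0.5]]]}}

```text
time_s: 16.38
position: [0.6221, 0.2231, 0.1321]
ee_rot: [1.351, 2.834, 0.002]
contact_force: [1.7, 0.5, 0.7]
grip_width: 0.25
```

Emit:
{"fn": "drive_tool", "kwargs": {"commands": [[[-10,-7,0,-0.15,-0.5],[-20,-12,0,-0.3,-0.5],[-32,-16,0,-0.45,-0.5],[-44,-18,0,-0.6,-0.5],[-56,-18,0,-0.75,-0.5]]]}}

```text
time_s: 17.0
position: [0.5659, 0.2051, 0.1322]
ee_rot: [2.296, 2.142, 0.002]
contact_force: [0.4, 0.6, -0.2]
grip_width: 0.249
```

```bash
python3 look.py 13 wrist
```

```text
t 17.0 pos [0.5659 0.2051 0.1322] yaw 1.5016 F [ 0.4  0.6 -0.2] g 0.249
```

View pics/wrist13.png

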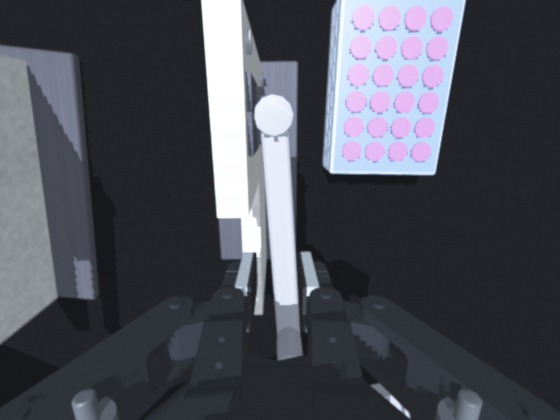

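Emit:
{"fn": "drive_tool", "kwargs": {"commands": [[[-2,0,0,0,-0.5],[-4,0,0,0,-0.5],[-6,0,0,0,-0.5],[-7,0,0,0,-0.5],[-7,0,0,0,-0.5]]]}}

```text
time_s: 17.68
position: [0.5606, 0.2054, 0.1314]
ee_rot: [2.289, 2.149, 0.004]
contact_force: [8.2, 0.3, -2.4]
grip_width: 0.249
```

```bash
python3 look.py 14 wrist
```

```text
t 17.68 pos [0.5606 0.2054 0.1314] yaw 1.5075 F [ 8.2  0.3 -2.4] g 0.249
```

View pics/wrist14.png

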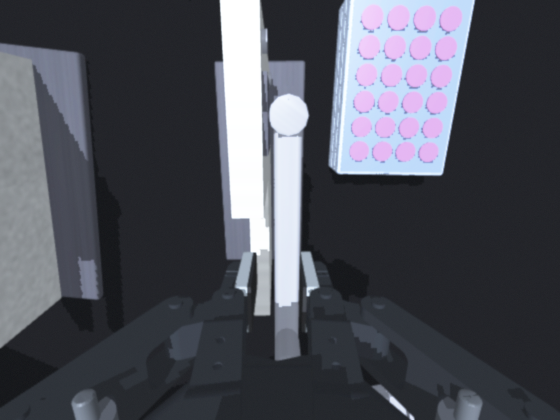

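Emit:
{"fn": "drive_tool", "kwargs": {"commands": [[[4,0,0,0,-0.4],[4,0,0,0,0],[4,0,40,0,0],[4,0,100,0,0],[4,0,160,0,0]]]}}

```text
time_s: 18.35
position: [0.5621, 0.2053, 0.2928]
ee_rot: [-2.291, -2.149, 0.001]
contact_force: [2.0, 1.2, 1.4]
grip_width: 0.498
```

Emit:
{"fn": "drive_tool", "kwargs": {"commands": [[[0,-10,10,0,0],[-5,-40,20,0,0],[-10,-70,20,0,0],[-10,-100,20,0,0],[-10,-100,20,0,0]]]}}

```text
time_s: 18.98
position: [0.5523, 0.1037, 0.3105]
ee_rot: [-2.293, -2.146, 0.002]
contact_force: [-0.9, -0.2, -0.3]
grip_width: 0.501
```

```bash
python3 look.py 15 wrist scene top; python3 - <<'E'
import cv2
i=cv2.imread('pics/scene15.png');cv2.imwrite('pics/scene15z.png',cv2.resize(i[130:400,120:430],(700,600),interpolation=2))
i=cv2.imread('pics/top15.png');cv2.imwrite('pics/top15z.png',cv2.resize(i[130:290,110:450],(800,376),interpolation=2))
E
```

```text
t 18.98 pos [0.5523 0.1037 0.3105] yaw 1.5045 F [-0.9 -0.2 -0.3] g 0.501
```

View pics/wrist15.png

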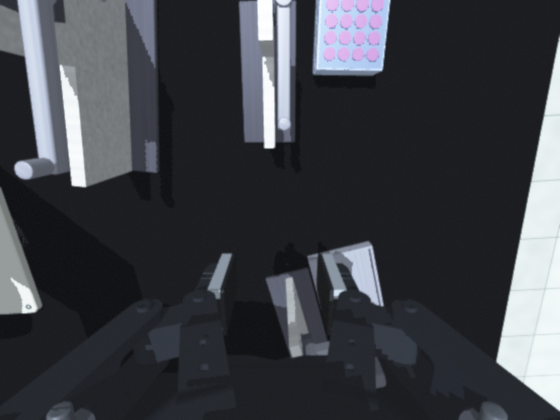

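View pics/scene15z.png

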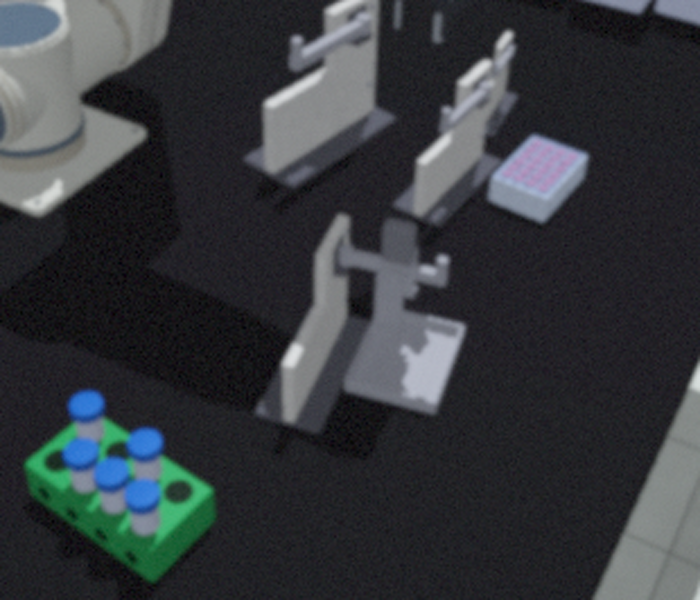

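View pics/top15z.png

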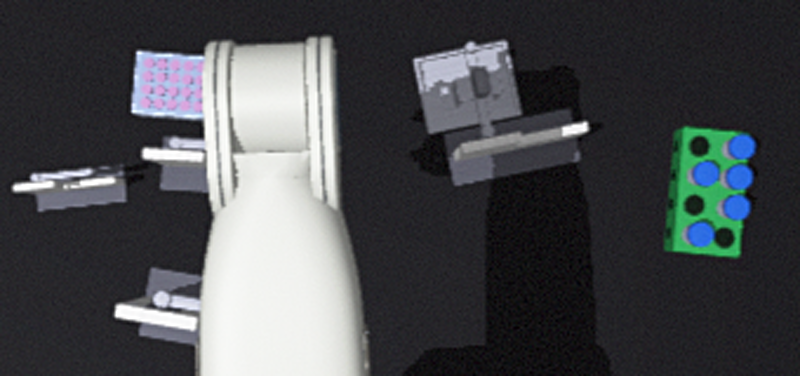

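```bash
python3 - <<'E'
import pickle;from h import *
p=pickle.load(open('wrist15.pkl','rb'))
k=onz(p,284.5,124,.17);a=onz(p,283,10,.15);a2=onz(p,284,100,.15);print('peg',k,np.degrees(np.arctan2(k[1]-.284,k[0]-.571)))
d=a2-a;print('bar',np.degrees(np.arctan2(d[1],d[0])))
a=onz(p,275,60,.095);b=onz(p,274,147,.095);d=b-a;print('lower panel edge',np.degrees(np.arctan2(d[1],d[0])))
p=pickle.load(open('top15.pkl','rb'));g=lambda u,v,z:onz(p,110+u*340/800,130+v*160/376,z)
h=g(487,131,.15);k=g(470,46,.17);print(h,k,np.degrees(np.arctan2(k[1]-h[1],k[0]-h[0])))
E
```

```text
peg [0.56507047 0.17591417 0.17      ] -93.14006802029078
bar -92.7050884694037
lower panel edge -94.63630836186184
[ 0.58348624 -0.10866705  0.15      ] [ 0.68847829 -0.08629137  0.17      ] 12.03076330461262
```

```bash
python3 -c "
from station import r
print(r.hand_in())"
```

```text
the job is handed in; nothing more can be done
None
```

I did the job in the order asked and handed it in at about 19 s; no verdict was reported.

1. **Tray arm out:** I swung the drip-tray arm to about 1.58 rad, measured in the wrist camera. A coarser check in the top view at the end put it within half a degree of that.
2. **Lifter moved:** I gripped the lifter by its handle block, lifted it off the plate arm and lowered it astride the tray arm at its hanging point. The last scene and top pictures show it still hanging there on its own.
3. **Plate arm folded:** I folded the plate arm until it pressed against its stop at about 8 N, then let go. Its peg measured about -93.1° against -93.3° for the panel, which is flat.

**Check that disagreed:** the lower panel edge read -94.6° in the final close-up, about 1.5° off the bar. I put that down to blur on a short edge. The contact at the stop and the earlier panel measurement both say the arm is folded.

The plates and tube rack show no movement in the pictures; I judged this by eye and did not measure it. The robot ended well clear of everything.

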